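# Show which two blocks to glue, and the pot

## Robot

A 7-joint arm with a two-finger parallel gripper is mounted at the origin on a cart in front of the work surface, level with it; the furniture and walls round the work are solid. World frame = base frame: x ahead of the robot, y to its left, z up, the work surface at z = 0. Lengths are in m, angles in degrees, forces in N, time in s.
With the tool pointing down it reaches from about 0.4 to 0.875 m from the base axis. Payload 6.5 kg.
Tool frame: the origin (TCP) lies where the fingers leave the gripper's body, on its centre line; the fingertips stand 73 mm ahead of it and the grasp point (between the pads) lies 54 mm ahead of it; y points along the fingers, x is the direction in which the jaws open and shut, and the axes are right-handed (so a half turn about y gives the same grasp; the last joint's range is limited). The gripper opens to 85 mm and grips with 20 to 120 N. Pads are 22 mm wide; open, the fingers measure 114 mm over their backs; the gripper's body (76 mm by 85 mm) begins 54 mm behind the grasp point. The pads swing forward as they close: fully open they stand 13 mm farther back than shut.
Start: joints at [62.67, 30.733, -0.252, 88.115, 0.149, 61.152, -4.079], TCP at [0.26, -0.596, 0.304] pointing down, gripper open.
Joint ranges: [-154.64, 154.64], [-21.42, 123.67], [-72.66, 72.17], [13.99, 137.28], [-74.86, 254.86], [10.95, 109.41], [-158.01, 158.01]. Speed limits (degrees/s): [136.94, 136.94, 180, 180, 180, 180, 180].

## Interface

Orientations are given as a 3x3 rotation matrix whose columns are the frame's x, y, z axes.
In Python, from cell import arm gives the robot as it stands.
- The arm moves only by the tool drive_tool, never from a script. Its argument "series" is a list that holds one entry, the list of rows, each a list of 7 numbers: the shift along the tool's x, y, z in cm, then the turn, a rotation vector about the tool's x, y, z in rad, then the finger opening in cm, from 0 to 8.54. In form: [[[tx, ty, tz, rx, ry, rz, hand], ...]]. A call has 1 to 5 rows; each row is the pose to reach, as a shift and turn from the pose commanded when the call began, along the tool's axes at that moment; what a row does not reach only later rows make up. A row lasts 1/8 s, in which the tool goes at most 62.5 mm and 10.7 degrees, less where a joint would pass 70% of its speed; a pose out of reach is approached as far as the arm can. A call with a gripper value outside its range is refused whole. The fingers move at their own pace and stop on an object; "grip_force" is the grip in N (left out, the last holds). Time passes only in rows, so rows that repeat a pose let the fingers close. It gives the time, the measured TCP pose, the force and the opening at its end, in the units of the state.
- arm.read_state(): the state, without advancing time (a new reading comes with each control period).
- arm.camera(name): name is "side" or "top"; returns a dict with "img" (420x560x3 uint8, red, green, blue), "z_map" (420x560 float32, m along the optical axis (not along the pixel's ray), 0 where there is no reading), "intrinsics" (3x3 intrinsics, pixels), "k1" (the pictures are not rectified: a ray, as slopes to the right and down, at radius r is drawn at 1 + k1 r^2 times it, then the intrinsics apply), "R" (3x3) and "t" (3): a world point X has camera coordinates R X + t. Camera axes: x right, y down, z forward; pixel columns grow to the right and rows downward; lengths in m; the calibration is good to about 2 mm. A picture is of the moment at which its call begins.
- arm.sign_off(): hands the job in, once; it reports no verdict.
The state is a dict: "time_s": time; "joint_positions": joint angles; "qd": joint speeds; "effort": joint torques, N m; "tcp_pos": TCP position; "orientation": TCP orientation; "ft_force": force on the tool from outside, world axes, zero at the start; "moment": the same for the moment, N m; "width": finger opening in m.
Only numpy, scipy, OpenCV 4.12 (cv2) and the standard library are available. Lean on these libraries where they do the work, as an engineer would, in place of code of your own. Each camera call takes 0.05 s, during which the arm holds its last target.

## Task

Show a helper what the next glue joint needs by pointing straight down with the fingertips: first at the longest of the three single wooden blocks lying flat on the bed right in front of the robot (not the stacks far to the left), then at the shortest one, then at the round metal glue pot. Each time hold the fingertips about 3 cm above the middle of the thing for two seconds without touching it, and do not point at the middle-length block or pass low over its middle. Touch and move nothing at all, and finish with the hand raised well above everything.

Things in the scene. Friction and masses are not known exactly. Their poses are not given: they have to be found in the camera images.
- block_long_top (a point): The longest block: finger-jointed bare wooden block lying flat, 252 mm long, about 75 mm wide, 26 mm thick, one of three lying side by side in front of the robot, in any order, each with its length roughly along the world x axis. This point is the centre of its top face, 26 mm above the bed; z up, y along its length
- block_middle_top (a point): The middle-length block (not one of the pair): finger-jointed bare wooden block lying flat, 200 mm long, about 63 mm wide, 26 mm thick, one of three lying side by side in front of the robot, in any order, each with its length roughly along the world x axis. This point is the centre of its top face, 26 mm above the bed; z up, y along its length
- block_short_top (a point): The shortest block: finger-jointed bare wooden block lying flat, 133 mm long, about 60 mm wide, 26 mm thick, one of three lying side by side in front of the robot, in any order, each with its length roughly along the world x axis. This point is the centre of its top face, 26 mm above the bed; z up, y along its length
- tin_pot_top (a point): Round, squat grey metal glue pot with a flat lid, about 87 mm in diameter and 79 mm tall, standing left of the blocks, beyond the spanner. This point is the centre of its lid, 79 mm above the bed; z up
- spanner_17: Steel combination spanner, 211 mm long, 9 mm thick, lying between the blocks and the pot; a bystander. Origin at its underside near the middle

How it is judged:
By the outcome, as a careful person would: the job done as asked, in the order asked, and still so for the second after the job is handed in, with the robot touching nothing.
It also fails if it takes over 51 s, if anything falls off the work surface, if the arm or the gripper's body presses on something with over 40 N, if the wrist force passes 120 N, or if a joint passes its speed limit or range.

## Working session

There is one attempt and no reset: what is moved stays moved. The work goes in short steps, Python scripts to look and compute and a tool call to move; the robot and the scene stay as the last step left them, time stands still between calls to the robot, and variables do not carry over. Pictures are saved under pics/ and viewed, and the job is handed in when it is done.

Besides the shell and the picture viewer there is one more tool, called after "Request:" as a command line: name --argument value ..., lists and objects as JSON in quotes. drive_tool: Moves the arm, as the interface text tells. Its arguments: {"type":"object","properties":{"series":{"type":"array","items":{"type":"array","items":{"type":"array","items":{"type":"number"}}}},"grip_force":{"type":"number"}},"required":["series"]}

```bash
ls; mkdir -p pics
python3 - <<'E'
from cell import arm
import cv2,numpy as np
s=arm.read_state()
for k,v in s.items(): print(k,np.round(v,4).tolist())
for n in("top","side"):
    c=arm.camera(n); np.savez(n+"0.npz",**c); cv2.imwrite(f"pics/{n}0.png",c["img"][:,:,::-1]); print(n,c["k1"],c["intrinsics"],c["R"],c["t"])
E
```

```text
pics
time_s 0.0
joint_positions [62.6701, 30.7751, -0.2555, 88.17, 0.1508, 61.154, -4.0812]
qd [-0.0421, -0.0735, 0.0391, -0.0385, -0.1397, -0.089, 0.033]
effort [-0.0004, -58.3414, 1.0479, -25.91, 0.0121, 0.0096, -0.0]
tcp_pos [0.2594, -0.5955, 0.303]
orientation [[0.3994, -0.0008, 0.9168], [-0.9168, 0.0015, 0.3994], [-0.0017, -1.0, -0.0001]]
ft_force [-0.495, 0.3349, 0.6051]
moment [0.0148, 0.0187, -0.0632]
width 0.0855
top -0.1639427092880961 [[470.00445701   0.         276.33440907]
 [  0.         470.00445701 208.61579445]
 [  0.           0.           1.        ]] [[ 0.17071038 -0.98531996  0.0015946 ]
 [-0.96262886 -0.16712395 -0.21310856]
 [ 0.21024662  0.03484484 -0.97702722]] [0.02281314 0.54044525 0.93754624]
side -0.009151123977448132 [[444.07834471   0.         282.36876548]
 [  0.         444.07834471 201.94520835]
 [  0.           0.           1.        ]] [[-0.98086321 -0.1937817  -0.01886811]
 [-0.11147684  0.63841451 -0.7615772 ]
 [ 0.1596254  -0.7448997  -0.64779948]] [0.51339235 0.04832579 1.20513299]
```

View pics/top0.png

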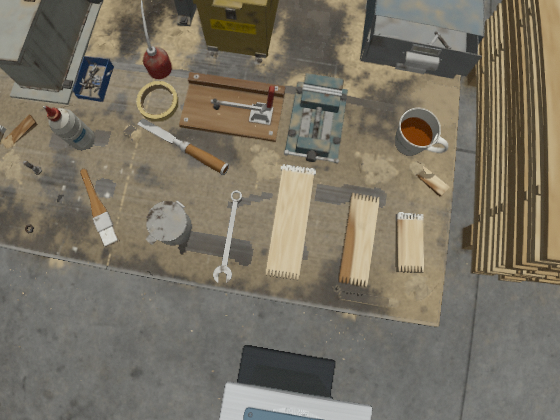

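View pics/side0.png

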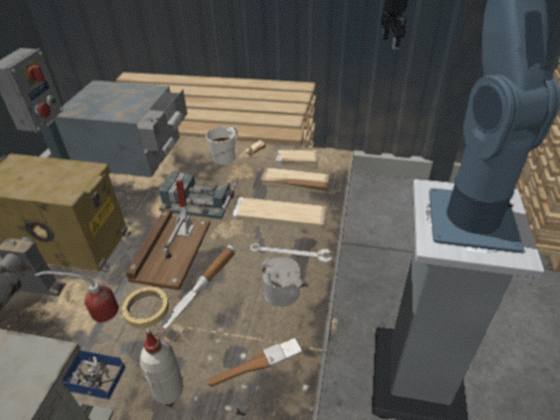

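The top view shows three blocks near (291,222) long, (360,240) middle and (410,243) short, with the pot at (168,223) and the spanner at (229,237). Next I'll measure them using depth.

```bash
cat > h.py <<'E'
import numpy as np,cv2
def cloud(c):
    K=c["intrinsics"];v,u=np.mgrid[:420,:560]
    xd=(u-K[0,2])/K[0,0];yd=(v-K[1,2])/K[1,1]
    rd=np.hypot(xd,yd);r=rd.copy()
    for _ in range(30): r=rd/(1+c["k1"]*r*r)
    f=np.where(rd>0,r/np.maximum(rd,1e-9),1)
    z=c["z_map"];P=np.dstack([xd*f*z,yd*f*z,z])
    W=(P-c["t"])@c["R"]; W[z==0]=np.nan
    return W
E
python3 - <<'E'
from h import *
for n in("top","side"):
    c=dict(np.load(n+"0.npz"));W=cloud(c)
    X,Y,Z=W[...,0],W[...,1],W[...,2]
    bed=W[(abs(Z)<.012)&(X>.4)&(X<.7)&(abs(Y)<.4)];print(n,"bed z",np.median(bed[:,2]))
    for name,lo,hi in(("blocks",.018,.034),("pot",.068,.09)):
        m=((Z>lo)&(Z<hi)&(X>.3)&(X<.85)&(abs(Y)<.6)).astype(np.uint8)
        k,l,st,ce=cv2.connectedComponentsWithStats(m)
        for i in range(1,k):
            if st[i,4]<80: continue
            p=W[l==i]; r=cv2.minAreaRect(p[:,:2].astype(np.float32))
            print(name,st[i,4],"px",np.round(ce[i]),"c",np.round(r[0],4),"size",np.round(r[1],3),round(r[2],1),"med",np.round(np.median(p,0),4),"mean",np.round(p.mean(0),4))
    # max height map
    for a in np.arange(.3,.8,.1):
        print([round(float(np.nanmax(np.where((X>a)&(X<a+.1)&(Y>b)&(Y<b+.1),Z,-1))),2) for b in np.arange(-.5,.5,.1)])
E
```

```text
top bed z 0.0043317253949037475
blocks 125 px [104.  83.] c [0.7786 0.5791] size [0.02  0.102] 78.9 med [0.7693 0.5791 0.0255] mean [0.772  0.5798 0.0257]
blocks 612 px [156. 100.] c [0.7473 0.4409] size [0.099 0.098] 75.0 med [0.7465 0.4408 0.0253] mean [0.746  0.4404 0.0251]
blocks 2455 px [231. 110.] c [0.7494 0.26  ] size [0.113 0.23 ] 0.5 med [0.7475 0.2615 0.0198] mean [0.7516 0.2613 0.0208]
blocks 320 px [304. 124.] c [0.7452 0.095 ] size [0.072 0.05 ] 2.3 med [0.7398 0.0864 0.0294] mean [0.7423 0.0882 0.0282]
blocks 262 px [327. 125.] c [0.7469 0.0353] size [0.026 0.071] 89.2 med [0.7486 0.0359 0.0296] mean [0.7472 0.0359 0.0292]
blocks 83 px [ 86. 141.] c [0.6248 0.5836] size [0.02  0.055] 76.6 med [0.6169 0.5789 0.0257] mean [0.6196 0.5816 0.0262]
blocks 525 px [201. 156.] c [0.6319 0.3101] size [0.144 0.028] 67.7 med [0.627  0.3023 0.0273] mean [0.6265 0.3033 0.0272]
blocks 3690 px [290. 221.] c [0.5156 0.0805] size [0.251 0.078] 1.4 med [0.5131 0.0815 0.0267] mean [0.5144 0.0815 0.0267]
blocks 2525 px [359. 240.] c [ 0.5005 -0.0726] size [0.065 0.201] 89.5 med [ 0.4968 -0
[... 2846 characters left out ...]
89] mean [ 0.7383 -0.1321  0.079 ]
pot 153 px [171. 180.] c [0.8254 0.0598] size [0.088 0.047] 89.2 med [0.834  0.0516 0.0694] mean [0.8327 0.055  0.0695]
pot 1054 px [281. 272.] c [0.4571 0.3346] size [0.088 0.087] 15.0 med [0.4573 0.3413 0.0799] mean [0.4572 0.34   0.0796]
pot 147 px [ 97. 293.] c [0.8341 0.4614] size [0.039 0.023] 72.1 med [0.8323 0.4659 0.073 ] mean [0.8335 0.4638 0.0752]
[-0.88, -0.89, 0.01, 0.01, 0.03, 0.03, 0.03, 0.01, 0.01, 0.02]
[-1.0, -1.0, 0.03, 0.03, 0.03, 0.03, 0.03, 0.08, 0.09, 0.02]
[-1.0, -1.0, 0.03, 0.06, 0.03, 0.03, 0.03, 0.04, 0.08, 0.01]
[-1.0, -1.0, 0.02, 0.02, 0.05, 0.06, 0.05, 0.04, 0.03, 0.03]
[-1.0, -1.0, 0.1, 0.1, 0.02, 0.07, 0.16, 0.06, 0.06, 0.03]
```

Both cameras agree to within 2 mm, and the sizes match the ones given. Targets are long (0.515, 0.081), short (0.513, -0.185) and pot (0.457, 0.335). I'll shut the fingers and travel high.

Request:
drive_tool --series '[[[-2,-0.5,2,0,0,0,0],[-6,-1,6,0,0,0,0],[-10,-1.5,10,0,0,0,0],[-14,-2,14,0,0,0,0],[-18,-2,18,0,0,0,0]]]'

```text
time_s: 0.72
tcp_pos: [0.3532, -0.3572, 0.3241]
orientation: [[0.399, 0.0, 0.917], [-0.917, -0.0, 0.399], [0.0, -1.0, 0.0]]
ft_force: [0.2, -0.3, 0.4]
width: -0.0001
```

```bash
cat > d.py <<'E'
import sys,numpy as np
from cell import arm
s=arm.read_state();T={'L':[.515,.081,.129],'S':[.513,-.185,.129],'P':[.457,.3355,.182]}
p=np.array(s["tcp_pos"]);R=np.array(s["orientation"])
print(s["time_s"],np.round(p,4),s["width"],"axis",np.round(R[:,1],4),"q",np.round(s["joint_positions"],1),"tip",np.round(p+.073*R[:,1],4), np.round(s["ft_force"],1))
for a in sys.argv[1:]:
    t=np.array(T[a]);h=t.copy();h[2]=.31
    print(a,"low cm",np.round(R.T@(t-p)*100,2),"high",np.round(R.T@(h-p)*100,2))
E
python3 d.py L
```

```text
0.725 [ 0.3532 -0.3572  0.3241] -8.56071308825872e-05 axis [ 4.e-04 -3.e-04 -1.e+00] q [ 44.8  15.1  -5.4 108.7   1.7  56.2 -27.9] tip [ 0.3533 -0.3572  0.2511] [ 0.2 -0.3  0.4]
L low cm [-33.72  19.5   32.33] high [-33.71   1.4   32.33]
```

Request:
drive_tool --series '[[[-4,0,3.8,0,0,0,0],[-8,0,7.6,0,0,0,0],[-12,0,11.4,0,0,0,0],[-16,0,15.2,0,0,0,0],[-20,0,19.2,0,0,0,0]]]'

```text
time_s: 1.35
tcp_pos: [0.449, -0.0974, 0.3238]
orientation: [[0.399, -0.0, 0.917], [-0.917, -0.0, 0.399], [0.0, -1.0, -0.0]]
ft_force: [1.6, -0.9, 0.1]
width: 0.0
```

```bash
python3 d.py L
```

```text
1.35 [ 0.449  -0.0974  0.3238] 1.3777151933700383e-05 axis [-1.e-04 -3.e-04 -1.e+00] q [ 21.3  11.5 -16.6 113.8   4.   55.2 -63.8] tip [ 0.449  -0.0974  0.2508] [ 1.6 -0.9  0.1]
L low cm [-13.73  19.48  13.18] high [-13.72   1.38  13.17]
```

Request:
drive_tool --series '[[[-4,0,3.8,0,0,0,0],[-8,0,7.6,0,0,0,0],[-12,0,11.4,0,0,0,0],[-13.7,0,13.2,0,0,0,0],[-13.7,1,13.2,0,0,0,0]]]'

```text
time_s: 1.98
tcp_pos: [0.5156, 0.0816, 0.3138]
orientation: [[0.403, 0.001, 0.915], [-0.915, 0.001, 0.403], [-0.001, -1.0, 0.001]]
ft_force: [-0.8, -0.7, -0.8]
width: 0.0002
```

```bash
python3 d.py L
```

```text
1.975 [0.5156 0.0816 0.3138] 0.00021288720701019597 axis [ 0.001   0.0012 -1.    ] q [  4.1  19.1 -22.1 105.9   8.5  56.5 -87.8] tip [0.5157 0.0817 0.2408] [-0.8 -0.7 -0.8]
L low cm [ 0.05 18.48 -0.11] high [ 0.03  0.38 -0.08]
```

Request:
drive_tool --series '[[[0,4,0,0,0,0,0],[0,8,0,0,0,0,0],[0,12,0,0,0,0,0],[0,15,0,0,0,0,0],[0,16.5,0,0,0,0,0]]]'

```text
time_s: 2.6
tcp_pos: [0.5137, 0.0776, 0.1469]
orientation: [[0.398, -0.003, 0.917], [-0.917, -0.001, 0.398], [-0.0, -1.0, -0.004]]
ft_force: [-0.2, 0.4, 0.6]
width: 0.0001
```

```bash
python3 d.py L
```

```text
2.6 [0.5137 0.0776 0.1469] 6.0696468104439925e-05 axis [-0.0034 -0.0015 -1.    ] q [  0.4  33.  -17.8 112.8  16.2  36.8 -94.3] tip [0.5135 0.0775 0.0739] [-0.2  0.4  0.6]
L low cm [-0.26  1.79  0.26] high [ -0.26 -16.31   0.19]
```

Request:
drive_tool --series '[[[0,1.0,0,0,0,0,0],[0,1.7,0,0,0,0,0],[0,1.7,0,0,0,0,0]]]'

```text
time_s: 2.98
tcp_pos: [0.5153, 0.0793, 0.1321]
orientation: [[0.399, 0.0, 0.917], [-0.917, -0.0, 0.399], [0.0, -1.0, 0.0]]
ft_force: [-0.2, 0.6, -1.0]
width: 0.0
```

```bash
python3 d.py L
python3 - <<'E'
from cell import arm
import cv2
for n in("top","side"): cv2.imwrite(f"pics/{n}1.png",arm.camera(n)["img"][:,:,::-1])
E
```

```text
2.975 [0.5153 0.0793 0.1321] 2.858043530350623e-05 axis [ 3.e-04 -0.e+00 -1.e+00] q [ -0.2  34.5 -17.2 113.   17.   34.9 -95.1] tip [0.5153 0.0793 0.0591] [-0.2  0.6 -1. ]
L low cm [-0.17  0.31  0.04] high [ -0.17 -17.79   0.05]
```

Request:
drive_tool --series '[[[-0.15,0.3,0,0,0,0,0],[-0.15,0.3,0,0,0,0,0],[-0.15,0.3,0,0,0,0,0],[-0.15,0.3,0,0,0,0,0],[-0.15,0.3,0,0,0,0,0]]]'

```text
time_s: 3.7
tcp_pos: [0.5146, 0.0807, 0.1289]
orientation: [[0.399, 0.0, 0.917], [-0.917, -0.0, 0.399], [0.0, -1.0, 0.0]]
ft_force: [0.1, -0.1, -0.4]
width: 0.0003
```

View pics/side1.png

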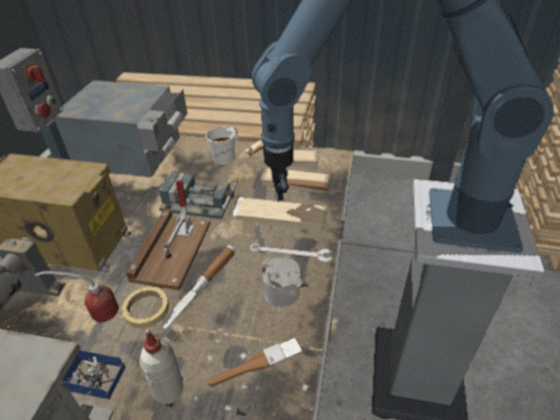

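View pics/top1.png

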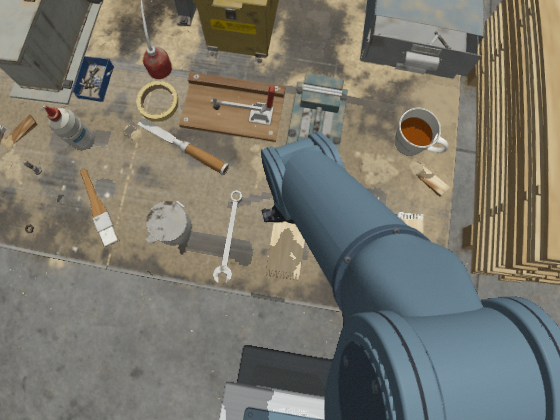

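The side view shows the fingertips at about (282,198), just above the long block with a gap and its shadow beside it. I'll hold here.

Request:
drive_tool --series '[[[0,0,0,0,0,0,0],[0,0,0,0,0,0,0],[0,0,0,0,0,0,0],[0,0,0,0,0,0,0],[0,0,0,0,0,0,0]]]'

```text
time_s: 4.32
tcp_pos: [0.5145, 0.0807, 0.1289]
orientation: [[0.399, -0.0, 0.917], [-0.917, -0.0, 0.399], [-0.0, -1.0, -0.0]]
ft_force: [-0.2, -0.4, 0.4]
width: 0.0001
```

Request:
drive_tool --series '[[[0,0,0,0,0,0,0],[0,0,0,0,0,0,0],[0,0,0,0,0,0,0],[0,0,0,0,0,0,0],[0,0,0,0,0,0,0]]]'

```text
time_s: 4.95
tcp_pos: [0.5145, 0.0807, 0.1289]
orientation: [[0.399, -0.0, 0.917], [-0.917, -0.0, 0.399], [0.0, -1.0, -0.0]]
ft_force: [-0.4, -0.3, -0.4]
width: -0.0001
```

Request:
drive_tool --series '[[[0,0,0,0,0,0,0],[0,0,0,0,0,0,0],[0,0,0,0,0,0,0],[0,0,0,0,0,0,0],[0,0,0,0,0,0,0]]]'

```text
time_s: 5.58
tcp_pos: [0.5145, 0.0807, 0.1289]
orientation: [[0.399, -0.0, 0.917], [-0.917, -0.0, 0.399], [0.0, -1.0, -0.0]]
ft_force: [0.3, 0.4, 0.9]
width: 0.0002
```

Request:
drive_tool --series '[[[0,0,0,0,0,0,0],[0,0,0,0,0,0,0],[0,0,0,0,0,0,0],[0,0,0,0,0,0,0],[0,0,0,0,0,0,0]]]'

```text
time_s: 6.2
tcp_pos: [0.5146, 0.0807, 0.1289]
orientation: [[0.399, 0.0, 0.917], [-0.917, 0.0, 0.399], [0.0, -1.0, 0.0]]
ft_force: [0.2, 0.2, 0.2]
width: 0.0
```

```bash
python3 d.py L S
python3 - <<'E'
import numpy as np
c=np.load("side0.npz");K=c["intrinsics"]
for X in ([.515,.081,.056],[.515,.081,.026]):
    p=c["R"]@X+c["t"];print(K[:2,:2]@(p[:2]/p[2])+K[:2,2])
E
```

```text
6.2 [0.5146 0.0807 0.1289] 3.036194636232963e-06 axis [ 1.e-04  0.e+00 -1.e+00] q [ -0.5  34.8 -17.  113.1  17.2  34.5 -95.4] tip [0.5146 0.0807 0.0559] [0.2 0.2 0.2]
L low cm [-0.01 -0.01  0.05] high [-1.000e-02 -1.811e+01  5.000e-02]
S low cm [ 2.430e+01 -1.000e-02 -1.076e+01] high [ 24.3  -18.11 -10.76]
[279.19679744 201.93717999]
[279.45545032 210.32131995]
```

Held for over 2.5 s, and the projected tip matches the picture. Now I'll lift, cross high and go to the short block.

Request:
drive_tool --series '[[[0,-3,0,0,0,0,0],[0,-7,0,0,0,0,0],[0,-11,0,0,0,0,0],[0,-15,0,0,0,0,0],[0,-18,0,0,0,0,0]]]'

```text
time_s: 6.82
tcp_pos: [0.5147, 0.0808, 0.3107]
orientation: [[0.399, 0.001, 0.917], [-0.917, 0.0, 0.399], [0.0, -1.0, 0.001]]
ft_force: [0.2, 0.3, -0.2]
width: -0.0001
```

Request:
drive_tool --series '[[[4,0,-1.8,0,0,0,0],[8.5,0,-3.8,0,0,0,0],[13.5,0,-6,0,0,0,0],[18.5,0,-8.2,0,0,0,0],[22.5,0,-10,0,0,0,0]]]'

```text
time_s: 7.45
tcp_pos: [0.5122, -0.168, 0.3089]
orientation: [[0.398, -0.0, 0.917], [-0.917, -0.001, 0.398], [0.0, -1.0, -0.0]]
ft_force: [0.9, 0.9, 0.2]
width: -0.0
```

```bash
python3 d.py S
```

```text
7.45 [ 0.5122 -0.168   0.3089] -6.183249711831126e-06 axis [-1.e-04 -5.e-04 -1.e+00] q [ 26.2  20.5 -16.1 104.    6.8  56.4 -59.2] tip [ 0.5122 -0.168   0.2359] [0.9 0.9 0.2]
S low cm [ 1.58 17.99 -0.6 ] high [ 1.59 -0.11 -0.61]
```

Request:
drive_tool --series '[[[1.6,0,-0.6,0,0,0,0],[1.6,4,-0.6,0,0,0,0],[1.6,8,-0.6,0,0,0,0],[1.6,12,-0.6,0,0,0,0],[1.6,15,-0.6,0,0,0,0]]]'

```text
time_s: 8.07
tcp_pos: [0.5134, -0.1809, 0.1573]
orientation: [[0.401, -0.001, 0.916], [-0.916, 0.001, 0.401], [-0.002, -1.0, -0.0]]
ft_force: [0.6, 0.3, 1.6]
width: -0.0002
```

```bash
python3 d.py S
```

```text
8.075 [ 0.5134 -0.1809  0.1573] -0.00018024035063950479 axis [-0.0011  0.0014 -1.    ] q [ 25.   33.2 -13.4 109.3  11.6  38.8 -61.7] tip [ 0.5134 -0.1808  0.0843] [0.6 0.3 1.6]
S low cm [ 0.36  2.83 -0.2 ] high [  0.33 -15.27  -0.21]
```

Request:
drive_tool --series '[[[0,1.5,0,0,0,0,0],[0,2.4,0,0,0,0,0],[0,2.4,0,0,0,0,0]]]'

```text
time_s: 8.45
tcp_pos: [0.5139, -0.1823, 0.1351]
orientation: [[0.4, 0.0, 0.917], [-0.917, 0.0, 0.4], [0.0, -1.0, 0.0]]
ft_force: [-0.3, 0.3, -0.1]
width: -0.0003
```

```bash
python3 d.py S
```

```text
8.45 [ 0.5139 -0.1823  0.1351] -0.0002501630630942643 axis [ 2.e-04  1.e-04 -1.e+00] q [ 24.6  35.3 -12.7 109.6  12.4  36.3 -62.3] tip [ 0.5139 -0.1823  0.0621] [-0.3  0.3 -0.1]
S low cm [ 0.21  0.61 -0.19] high [  0.21 -17.49  -0.19]
```

Request:
drive_tool --series '[[[0.2,0.6,-0.2,0,0,0,0],[0.2,0.6,-0.2,0,0,0,0],[0.2,0.6,-0.2,0,0,0,0],[0.2,0.6,-0.2,0,0,0,0],[0.2,0.6,-0.2,0,0,0,0]]]'

```text
time_s: 9.07
tcp_pos: [0.5127, -0.1852, 0.129]
orientation: [[0.399, 0.0, 0.917], [-0.917, -0.0, 0.399], [0.0, -1.0, 0.0]]
ft_force: [0.2, 0.4, -0.8]
width: -0.0
```

```bash
python3 d.py S
python3 - <<'E'
from cell import arm
import cv2
for n in("top","side"): cv2.imwrite(f"pics/{n}2.png",arm.camera(n)["img"][:,:,::-1])
E
```

```text
9.075 [ 0.5127 -0.1852  0.129 ] -1.8874231733262563e-05 axis [ 2.e-04 -0.e+00 -1.e+00] q [ 24.7  35.9 -12.5 109.8  12.6  35.6 -62.2] tip [ 0.5127 -0.1852  0.056 ] [ 0.2  0.4 -0.8]
S low cm [-0.   -0.    0.04] high [  0.   -18.1    0.04]
```

View pics/side2.png

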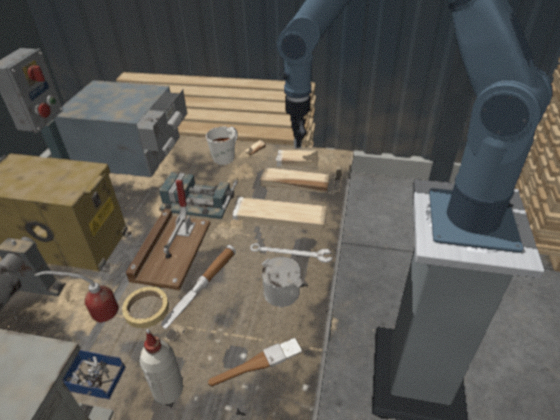

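Request:
drive_tool --series '[[[0,0,0,0,0,0,0],[0,0,0,0,0,0,0],[0,0,0,0,0,0,0],[0,0,0,0,0,0,0],[0,0,0,0,0,0,0]]]'

```text
time_s: 9.8
tcp_pos: [0.5126, -0.1852, 0.1289]
orientation: [[0.399, -0.0, 0.917], [-0.917, 0.0, 0.399], [-0.0, -1.0, -0.0]]
ft_force: [-0.3, -0.0, -0.2]
width: 0.0002
```

Request:
drive_tool --series '[[[0,0,0,0,0,0,0],[0,0,0,0,0,0,0],[0,0,0,0,0,0,0],[0,0,0,0,0,0,0],[0,0,0,0,0,0,0]]]'

```text
time_s: 10.42
tcp_pos: [0.5126, -0.1852, 0.1289]
orientation: [[0.399, 0.0, 0.917], [-0.917, -0.0, 0.399], [0.0, -1.0, 0.0]]
ft_force: [0.1, 0.3, -0.3]
width: 0.0001
```

Request:
drive_tool --series '[[[0,0,0,0,0,0,0],[0,0,0,0,0,0,0],[0,0,0,0,0,0,0],[0,0,0,0,0,0,0],[0,0,0,0,0,0,0]]]'

```text
time_s: 11.05
tcp_pos: [0.5126, -0.1852, 0.1289]
orientation: [[0.399, -0.0, 0.917], [-0.917, -0.0, 0.399], [-0.0, -1.0, -0.0]]
ft_force: [-0.3, 1.2, -0.1]
width: -0.0002
```

Request:
drive_tool --series '[[[0,0,0,0,0,0,0],[0,0,0,0,0,0,0],[0,0,0,0,0,0,0],[0,0,0,0,0,0,0],[0,0,0,0,0,0,0]]]'

```text
time_s: 11.68
tcp_pos: [0.5126, -0.1852, 0.1289]
orientation: [[0.399, -0.0, 0.917], [-0.917, -0.0, 0.399], [-0.0, -1.0, -0.0]]
ft_force: [0.3, 0.0, 0.7]
width: -0.0004
```

```bash
python3 d.py S P
```

```text
11.675 [ 0.5126 -0.1852  0.1289] -0.00040096482849052864 axis [-0. -0. -1.] q [ 24.7  35.9 -12.5 109.8  12.6  35.6 -62.2] tip [ 0.5126 -0.1852  0.0559] [0.3 0.  0.7]
S low cm [ 0.   -0.01  0.05] high [  0.   -18.11   0.05]
P low cm [-49.95  -5.31  15.7 ] high [-49.95 -18.11  15.7 ]
```

The side view shows the tips at (299,145), just above the middle of the short block, and I held there for over 2.5 s. Next, lift and cross high to the pot.

Request:
drive_tool --series '[[[0,-3,0,0,0,0,0],[0,-7,0,0,0,0,0],[0,-11,0,0,0,0,0],[0,-15,0,0,0,0,0],[0,-19,0,0,0,0,0]]]'

```text
time_s: 12.3
tcp_pos: [0.5123, -0.1851, 0.3202]
orientation: [[0.399, -0.0, 0.917], [-0.917, -0.0, 0.399], [0.0, -1.0, -0.0]]
ft_force: [1.1, -1.0, -1.1]
width: 0.0001
```

Request:
drive_tool --series '[[[-4,0,1.3,0,0,0,0],[-9,0,2.8,0,0,0,0],[-14,0,4.4,0,0,0,0],[-19,0,6,0,0,0,0],[-24,0,7.5,0,0,0,0]]]'

```text
time_s: 12.92
tcp_pos: [0.4851, 0.0664, 0.3191]
orientation: [[0.399, 0.001, 0.917], [-0.917, -0.0, 0.399], [0.0, -1.0, 0.0]]
ft_force: [0.5, 0.6, 0.2]
width: -0.0002
```

Request:
drive_tool --series '[[[-5,0,1.6,0,0,0,0],[-10,0,3.2,0,0,0,0],[-15,0,4.8,0,0,0,0],[-19,0,6,0,0,0,0],[-22,0,7,0,0,0,0]]]'

```text
time_s: 13.55
tcp_pos: [0.461, 0.2965, 0.3189]
orientation: [[0.401, -0.0, 0.916], [-0.916, 0.0, 0.401], [-0.0, -1.0, 0.0]]
ft_force: [0.1, 0.3, -0.1]
width: -0.0
```

```bash
python3 d.py P
```

```text
13.55 [0.461  0.2965 0.3189] -4.2877425433528585e-05 axis [-1.e-04  4.e-04 -1.e+00] q [ -15.    22.4  -28.6  101.6   12.3   59.1 -114.5] tip [0.461  0.2965 0.2459] [ 0.1  0.3 -0.1]
P low cm [-3.73 13.69  1.19] high [-3.74  0.89  1.19]
```

Request:
drive_tool --series '[[[-2,0,0.6,0,0,0,0],[-3.7,1,1.2,0,0,0,0],[-3.7,4,1.2,0,0,0,0],[-3.7,8,1.2,0,0,0,0],[-3.7,11,1.2,0,0,0,0]]]'

```text
time_s: 14.18
tcp_pos: [0.4576, 0.3323, 0.2066]
orientation: [[0.399, -0.001, 0.917], [-0.917, -0.001, 0.399], [0.001, -1.0, -0.002]]
ft_force: [0.7, -0.3, 0.3]
width: 0.0
```

Request:
drive_tool --series '[[[0,0.5,0,0,0,0,0],[0,1,0,0,0,0,0],[0,1,0,0,0,0,0]]]'

```text
time_s: 14.55
tcp_pos: [0.4584, 0.3334, 0.1996]
orientation: [[0.399, 0.001, 0.917], [-0.917, 0.001, 0.399], [-0.0, -1.0, 0.001]]
ft_force: [0.3, -0.2, -0.0]
width: -0.0002
```

```bash
python3 d.py P
```

```text
14.55 [0.4584 0.3334 0.1996] -0.0001669630567687159 axis [ 1.e-03  7.e-04 -1.e+00] q [ -21.2   32.9  -25.7  104.5   18.9   46.8 -122.9] tip [0.4585 0.3335 0.1266] [ 0.3 -0.2 -0. ]
P low cm [-0.25  1.76 -0.05] high [ -0.25 -11.04  -0.04]
```

Request:
drive_tool --series '[[[-0.2,0.9,0,0,0,0,0],[-0.2,1.75,0,0,0,0,0],[-0.2,1.75,0,0,0,0,0],[-0.2,1.75,0,0,0,0,0]]]'

```text
time_s: 15.05
tcp_pos: [0.4573, 0.335, 0.1814]
orientation: [[0.399, -0.0, 0.917], [-0.917, -0.0, 0.399], [0.0, -1.0, -0.0]]
ft_force: [-0.0, -0.3, 0.2]
width: 0.0
```

```bash
python3 d.py P
python3 - <<'E'
from cell import arm
import cv2
for n in("top","side"): cv2.imwrite(f"pics/{n}3.png",arm.camera(n)["img"][:,:,::-1])
E
```

```text
15.05 [0.4573 0.335  0.1814] 2.8716060340853568e-05 axis [-1.e-04 -1.e-04 -1.e+00] q [ -22.    34.4  -25.1  104.9   19.8   45.  -123.8] tip [0.4572 0.335  0.1084] [-0.  -0.3  0.2]
P low cm [-0.05 -0.06 -0.  ] high [-5.000e-02 -1.286e+01 -1.000e-02]
```

View pics/side3.png

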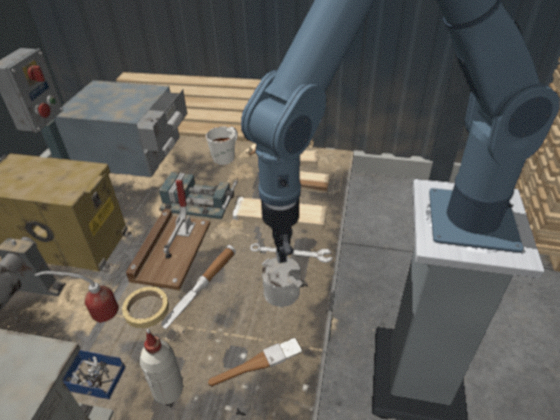

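The tips are at about (284,260), over the pot lid at (281,272). I'll hold here.

Request:
drive_tool --series '[[[0,0,0,0,0,0,0],[0,0,0,0,0,0,0],[0,0,0,0,0,0,0],[0,0,0,0,0,0,0],[0,0,0,0,0,0,0]]]'

```text
time_s: 15.78
tcp_pos: [0.4572, 0.335, 0.1814]
orientation: [[0.399, -0.0, 0.917], [-0.917, -0.0, 0.399], [0.0, -1.0, -0.0]]
ft_force: [0.7, 0.7, 0.0]
width: -0.0001
```

Request:
drive_tool --series '[[[0,0,0,0,0,0,0],[0,0,0,0,0,0,0],[0,0,0,0,0,0,0],[0,0,0,0,0,0,0],[0,0,0,0,0,0,0]]]'

```text
time_s: 16.4
tcp_pos: [0.4572, 0.335, 0.1814]
orientation: [[0.399, -0.0, 0.917], [-0.917, -0.0, 0.399], [-0.0, -1.0, -0.0]]
ft_force: [1.1, -0.2, 0.1]
width: 0.0002
```

Request:
drive_tool --series '[[[0,0,0,0,0,0,0],[0,0,0,0,0,0,0],[0,0,0,0,0,0,0],[0,0,0,0,0,0,0],[0,0,0,0,0,0,0]]]'

```text
time_s: 17.02
tcp_pos: [0.4572, 0.335, 0.1814]
orientation: [[0.399, -0.0, 0.917], [-0.917, -0.0, 0.399], [0.0, -1.0, -0.0]]
ft_force: [0.3, -0.4, 0.4]
width: 0.0
```

Request:
drive_tool --series '[[[0,0,0,0,0,0,0],[0,0,0,0,0,0,0],[0,0,0,0,0,0,0],[0,0,0,0,0,0,0],[0,0,0,0,0,0,0]]]'

```text
time_s: 17.65
tcp_pos: [0.4573, 0.335, 0.1814]
orientation: [[0.399, -0.0, 0.917], [-0.917, -0.0, 0.399], [0.0, -1.0, -0.0]]
ft_force: [-0.9, -0.2, -0.0]
width: 0.0001
```

Request:
drive_tool --series '[[[0,-3,0,0,0,0,0],[0,-7,0,0,0,0,0],[0,-11,0,0,0,0,0],[0,-15,0,0,0,0,0],[0,-18,0,0,0,0,0]]]'

```text
time_s: 18.27
tcp_pos: [0.4573, 0.3352, 0.3633]
orientation: [[0.399, 0.001, 0.917], [-0.917, 0.001, 0.399], [-0.0, -1.0, 0.002]]
ft_force: [0.5, 0.0, -0.1]
width: -0.0001
```

Request:
drive_tool --series '[[[0,-2,0,0,0,0,0],[0,-4,0,0,0,0,0],[0,-5,0,0,0,0,0],[0,-5,0,0,0,0,0],[0,-5,0,0,0,0,0]]]'

```text
time_s: 18.9
tcp_pos: [0.457, 0.3347, 0.4104]
orientation: [[0.399, -0.001, 0.917], [-0.917, -0.001, 0.399], [0.0, -1.0, -0.001]]
ft_force: [-0.5, -0.3, -0.7]
width: -0.0004
```

```bash
python3 d.py P
python3 - <<'E'
from cell import arm
import cv2,numpy as np
from h import *
for n in("top","side"):
    c=arm.camera(n); np.savez(n+"4.npz",**c); cv2.imwrite(f"pics/{n}4.png",c["img"][:,:,::-1])
    W=cloud(c);X,Y,Z=W[...,0],W[...,1],W[...,2]
    for lo,hi in((.018,.034),(.068,.09)):
        k,l,st,ce=cv2.connectedComponentsWithStats(((Z>lo)&(Z<hi)&(X>.35)&(X<.66)&(abs(Y)<.45)).astype(np.uint8))
        for i in range(1,k):
            if st[i,4]>80:
                r=cv2.minAreaRect(W[l==i][:,:2].astype(np.float32));print(n,lo,np.round(r[0],4),np.round(r[1],3))
print(np.abs(arm.read_state()["qd"]).max())
E
```

```text
18.9 [0.457  0.3347 0.4104] -0.00037386403419240635 axis [-0.0012 -0.001  -1.    ] q [ -17.6   19.7  -30.    92.2   10.3   70.9 -116. ] tip [0.4569 0.3346 0.3374] [-0.5 -0.3 -0.7]
P low cm [-0.08 22.84  0.07] high [-0.08 10.04  0.05]
top 0.018 [0.6304 0.3069] [0.137 0.028]
top 0.018 [0.5156 0.0805] [0.251 0.078]
top 0.018 [ 0.5006 -0.073 ] [0.064 0.202]
top 0.018 [ 0.5129 -0.1847] [0.132 0.061]
top 0.068 [0.4796 0.3193] [0.085 0.044]
side 0.018 [ 0.4889 -0.1909] [0.085 0.067]
side 0.018 [ 0.4999 -0.0747] [0.069 0.201]
side 0.018 [0.5148 0.0802] [0.251 0.081]
side 0.018 [0.6297 0.3091] [0.145 0.027]
side 0.018 [0.453  0.3604] [0.08  0.033]
side 0.068 [0.4564 0.3349] [0.089 0.087]
0.18688663338739248
```

View pics/side4.png

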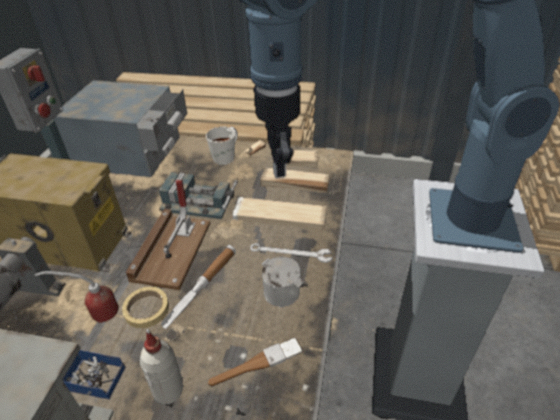

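The hand is raised, with the tips at 0.34 m. Nothing has moved: the pot (281,280), spanner (290,253) and blocks are where they were.

```bash
python3 -c "
from cell import arm
print(arm.sign_off())"
```

```text
the job is handed in; nothing more can be done
None
```

I pointed straight down with the fingers shut at the longest block, then the shortest block, then the glue pot, and handed the job in at about 19 s. Each hold lasted over 2.5 s with the fingertips about 3 cm above the middle (about 2.9 cm over the pot lid). Whenever the hand crossed the middle-length block, the tips were at least 23 cm above the bed. The hand finished with its tips at 0.34 m.

- **No contact:** every wrist-force reading taken stayed under 2 N, so I saw no sign of touching anything.
- **Nothing moved:** I measured the blocks and pot again at the end, and each matched its first position to about 1 mm in at least one camera. The spanner was checked only by eye, and it looked unmoved in the side picture.
- **Checks that disagreed:** in the final measurements, the arm partly hid the pot from the top camera and the short block from the side camera. Those two readings were off, and the other camera confirmed both objects. The bed itself also read 4–6 mm high in both cameras, but the block and lid heights came out within about 2 mm of the given sizes, so I used the given heights.

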